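# Slide the loaded draining board out over the sink and hold it

### The job

First stand the squat glass jar with the dark lid, which is on the worktop to the right of the wooden draining board, upright on the slotted end of that board and let go of it. Then slide the board along its riser, out over the sink bowl, until the line scored across the board lies along the riser's sink-side edge; with the jar out there the board would tip into the bowl, so finish still holding the board by its grip bar, lying flat on the riser with the jar standing on it. Never let the board tip or the jar fall over, and leave the other things where they are.

Things in the scene. Friction and masses are not known exactly. Their poses are not given: they have to be found in the camera images.
- honey_jar: the squat glass jar with amber contents and a dark screw lid, 65 mm diameter, 86 mm tall, about 0.33 kg, loose, standing on the worktop right of the board (a like one on the ledge at the back is not meant); origin at the centre of its underside, z up
- draining_board: light wooden board flat on the riser, loose, 400 long (its y) x 160 wide (x) x 16 mm thick, 0.7 kg; origin at the centre of its underside. +y end (to the sink, robot's left) slotted; upright grip bar at the -y end. It slides by plain friction, no guides; with the line at the riser's edge and the jar on the slots it tips unless the bar end is held down (0.5 to 2 N)
- board_slots (a point): centre of the slotted area on the board's top face; the area spans 130 mm along the board (y) and 160 mm across (x)
- board_line (a point): middle of the thin dark line scored straight across the board's top and sides, 180 mm from the slotted end; the point is on the board's underside (the face resting on the riser); axes as the board's, so the line runs along x
- board_grip (a point): middle of the top of the grip bar: 22 mm thick along the board (y), 90 mm wide across it (x), rising 45 mm above the board's top face; pinch it from above across its 22 mm thickness; its centre is 25 mm from the board's -y end, on the board's mid line
- riser: low darker wooden riser, fixed to the worktop, 260 mm long (its own y, toward the sink), 190 mm wide (x), top 50 mm above the worktop; origin at the centre of its foot
- riser_edge (a point): middle of the riser's top edge at its sink-side (+y) end; the edge runs along the riser's x, y points outward over the bowl, z up
- green_jar: bystander: slim spice jar with a dark cap, 42 mm diameter, 110 mm tall, loose; origin at the centre of its underside
- tin: bystander: small metal tin, 58 mm diameter, 72 mm tall, loose; origin at the centre of its underside

How it is judged:
On the way, in this order (a step that is already met when the one before it is completed fails the run):
1. the jar stands upright and released on the slotted end while the board is still pushed in (y of honey_jar in the frame of board_slots between -0.04 and 0.04 m and x of honey_jar in the frame of board_slots between -0.055 and 0.055 m and angle between honey_jar's own z axis and vertical below 0.1 rad and contact force between honey_jar and draining_board above 1 N and contact force between the fingers and honey_jar below 0.1 N and y of board_line in the frame of riser_edge below -0.03 m), for 0.2 s.
2. the board, held by the fingers, has its line at the riser's edge (y of board_line in the frame of riser_edge between -0.008 and 0.008 m and contact force between the fingers and draining_board above 1 N), for 0.2 s.
At the end, for the whole second after the job is handed in: Line within 8 mm of the riser's edge (0.09 rad, 40 mm sideways); board flat on the riser (tilt under 0.05 rad), still, held by the fingers (over 1 N); jar upright on the slots (centre within 40 mm along, 55 mm across), not touched by the fingers (all of step 2 and x of board_line in the frame of riser_edge between -0.04 and 0.04 m and z of board_line in the frame of riser_edge between -0.004 and 0.006 m and angle between the x axis of draining_board and the x axis of riser, either way round below 0.09 rad and angle between draining_board's own z axis and vertical below 0.05 rad and linear speed of draining_board below 0.02 m/s and contact force between draining_board and riser above 0.5 N and y of honey_jar in the frame of board_slots between -0.04 and 0.04 m and x of honey_jar in the frame of board_slots between -0.055 and 0.055 m and angle between honey_jar's own z axis and vertical below 0.1 rad and contact force between honey_jar and draining_board above 1 N and contact force between the fingers and honey_jar below 0.1 N); the arm keeps its last pose, push and grip.
It fails at once if the board tips (more than 0.15 rad) (angle between draining_board's own z axis and vertical above 0.15 rad).
It fails at once if the jar falls over (leans more than 0.5 rad) (angle between honey_jar's own z axis and vertical above 0.5 rad).
It fails at once if the slim spice jar is displaced by more than 30 mm (distance of green_jar from where it was at the start of the episode above 0.03 m).
It fails at once if the tin is displaced by more than 30 mm (distance of tin from where it was at the start of the episode above 0.03 m).
It also fails if it takes over 59 s, if anything falls off the work surface, if the arm or the gripper's body presses on something with over 40 N, if the wrist force passes 120 N, or if a joint passes its speed limit or range.

### The arm

A 6-joint arm with a two-finger parallel gripper is mounted at the origin on a cart in front of the work surface, level with it; the furniture and walls round the work are solid. World frame = base frame: x ahead of the robot, y to its left, z up, the work surface at z = 0. Lengths are in m, angles in rad, forces in N, time in s.
With the tool pointing down it reaches from about 0.275 to 0.85 m from the base axis. Payload 5.2 kg.
Tool frame: the origin (TCP) lies at the very end of the fingers, on their centre line; the grasp point (between the pads) lies 19 mm behind it; z points along the fingers, y is the line along which they close (so a half turn about z gives the same grasp; the last joint's range is limited). The gripper opens to 85 mm and grips with 20 to 120 N. Pads are 22 mm wide; open, the fingers measure 114 mm over their backs; the gripper's body (76 mm by 85 mm) begins 54 mm behind the grasp point. The pads swing forward as they close: fully open they stand 13 mm farther back than shut.
Start: joints at [0.973, 0.259, 1.535, -0, 1.348, -0.203], TCP at [0.212, 0.508, 0.231] pointing down, gripper open.
Joint ranges: [-3.14, 3.14], [-0.91, 2.08], [0.19, 2.58], [-1.22, 4.36], [0.22, 2.71], [-3.12, 3.12]. Speed limits (rad/s): [2.57, 2.57, 3.14, 3.14, 3.14, 3.14].

### API

Orientations are given as a rotation vector (axis times angle).
In Python, from cell import robot, optics gives the robot as it stands.
- The arm moves only by the tool step_arm, never from a script. Its argument "commands" is a list of rows, each a list of 7 numbers: the turn, a rotation vector about the tool's x, y, z in degrees, then the shift along the tool's x, y, z in mm, then the opening, from 0 (shut) to 1 (fully open). In form: [[rx, ry, rz, tx, ty, tz, fingers], ...]. A call has 1 to 5 rows; each row is the pose to reach, as a shift and turn from the pose commanded when the call began, along the tool's axes at that moment; what a row does not reach only later rows make up. A row lasts 1/12 s, in which the tool goes at most 41.7 mm and 7.16 degrees, less where a joint would pass 70% of its speed; a pose out of reach is approached as far as the arm can. A call with a gripper value outside its range is refused whole. The fingers move at their own pace and stop on an object; "force" is the grip in N (left out, the last holds). Time passes only in rows, so rows that repeat a pose let the fingers close. It gives the time, the measured TCP pose, the force, the opening and the grip force at its end, in the units of the state.
- robot.state(): the state, without advancing time (a new reading comes with each control period).
- optics.grab_frame(name): name is "side" or "top" or "wrist"; returns the picture (384x512x3 uint8, red, green, blue); there is no depth.
- optics.camera_model(name): a dict with "vfov" (degrees; the focal length in pixels is half the picture's height over the tangent of half this angle, whatever the lens; pixels are square), "cx", "cy" (the principal point, pixels), "k1" (the pictures are not rectified: a ray, as slopes to the right and down, at radius r is drawn at 1 + k1 r^2 times it, then the intrinsics apply), "cam_to_world" (4x4, takes a point from camera to world coordinates); the wrist camera has in their place "tool_from_camera" (4x4, takes a point from camera to tool coordinates, whose origin is the TCP and whose axes are the flange's). Camera axes: x right, y down, z forward; pixel columns grow to the right and rows downward; lengths in m; the calibration is good to about 2 mm. A picture is of the moment at which its call begins: read the wrist's pose just before it. camera_model takes no time and is no camera call.
- robot.job_done(): hands the job in; it is judged then, once.
The state is a dict: "t": time; "joint_pos": joint angles; "qvel": joint speeds; "effort": joint torques, N m; "ee_pos": TCP position; "eef_rot": TCP orientation; "wrist_force": force on the tool from outside, world axes, zero at the start; "moment": the same for the moment, N m; "grip_width": finger opening in m; "grip_force": force on a finger pad.
Only numpy, scipy, OpenCV 4.12 (cv2) and the standard library are available. Lean on these libraries where they do the work, as an engineer would, in place of code of your own. Each camera call takes 0.05 s, during which the arm holds its last target. There are 200 camera calls.

## Working session

There is one attempt and no reset: what is moved stays moved. The work goes in short steps, Python scripts to look and compute and a tool call to move; the robot and the scene stay as the last step left them, time stands still between calls to the robot, and variables do not carry over. Pictures are saved under pics/ and viewed, at most 10 in all, crops included, and the job is handed in when it is done.

Besides the shell and the picture viewer there is one more tool, called after "Request:" by a JSON object that holds its "method" and its "body", one argument or row to a line. step_arm: Moves the arm, as the interface text tells. Its arguments: {"type":"object","properties":{"commands":{"type":"array","items":{"type":"array","items":{"type":"number"}}},"force":{"type":"number"}},"required":["commands"]}

```bash
mkdir -p pics; ls
cat > h.py <<'E'
import numpy as np, cv2
from cell import robot, optics
from scipy.spatial.transform import Rotation as R
def ray(name,uv,st=None):
    m=optics.camera_model(name); f=192/np.tan(np.radians(m['vfov']/2))
    K=np.array([[f,0,m['cx']],[0,f,m['cy']],[0,0,1]])
    p=cv2.undistortPoints(np.array([[uv]],float),K,np.array([m['k1'],0,0,0.]),None,None)[0,0]
    # distort: xd = x(1+k1 r^2)
    if name=='wrist':
        s=st or robot.state(); T=np.eye(4); T[:3,:3]=R.from_rotvec(s['eef_rot']).as_matrix(); T[:3,3]=s['ee_pos']; T=T@np.array(m['tool_from_camera'])
    else: T=np.array(m['cam_to_world'])
    return T[:3,3], T[:3,:3]@np.array([p[0],p[1],1])
def onz(name,uv,z,st=None):
    o,d=ray(name,uv,st); return o+d*(z-o[2])/d[2]
def proj(name,P):
    m=optics.camera_model(name); f=192/np.tan(np.radians(m['vfov']/2))
    p=np.linalg.inv(m['cam_to_world'])@np.r_[P,1]; a,b=p[0]/p[2],p[1]/p[2]; k=1+m['k1']*(a*a+b*b)
    return np.array([f*a*k+m['cx'],f*b*k+m['cy']])
def save(name,fn,im=None):
    im=optics.grab_frame(name) if im is None else im
    cv2.imwrite('pics/'+fn+'.png',im[:,:,::-1]); return im
E
python3 - <<'E'
from h import *
for n in('top','side'):
    im=save(n,n+'0'); np.save(n,im)
    m=optics.camera_model(n); print(m['vfov'],m['k1'],np.round(m['cam_to_world'],3))
a=[cv2.imread('pics/%s0.png'%n) for n in('top','side')]
E
```

```text
pics
57.88131906704955 -0.07093768851011496 [[ 0.026 -0.984  0.175  0.378]
 [-0.999 -0.032 -0.029 -0.006]
 [ 0.034 -0.174 -0.984  0.918]
 [ 0.     0.     0.     1.   ]]
44.811905874204285 -0.16937269342931993 [[ 0.997 -0.068  0.037  0.485]
 [-0.077 -0.86   0.505 -0.557]
 [-0.003 -0.507 -0.862  1.033]
 [ 0.     0.     0.     1.   ]]
```

View pics/top0.png

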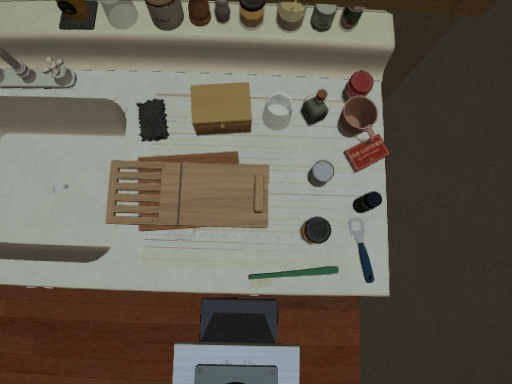

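View pics/side0.png

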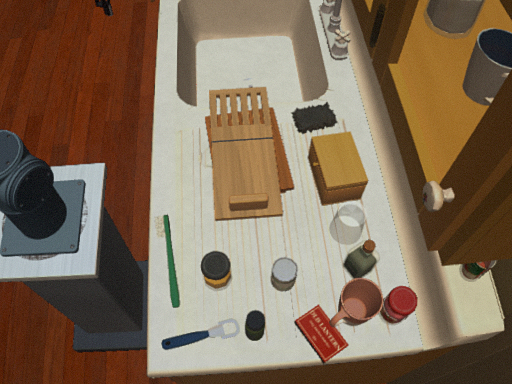

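The top view shows the board at cols 106–269, rows 160–228, with its line at col ~180 and the grip bar at col ~258. The honey jar lid is at (316,230), the tin at (321,173) and the green jar at (368,202). The riser shows behind the board, slightly rotated. I'll crop in for the edges.

Run:
```python
import cv2,numpy as np
t=cv2.imread('pics/top0.png')[140:240,95:285]; s=cv2.imread('pics/side0.png')[80:225,195:305]
t=cv2.resize(t,None,fx=4,fy=4,interpolation=cv2.INTER_CUBIC); s=cv2.resize(s,None,fx=4,fy=4,interpolation=cv2.INTER_CUBIC)
cv2.imwrite('pics/tc.png',t); cv2.imwrite('pics/sc.png',s)
```

```text
(no output)
```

View pics/tc.png

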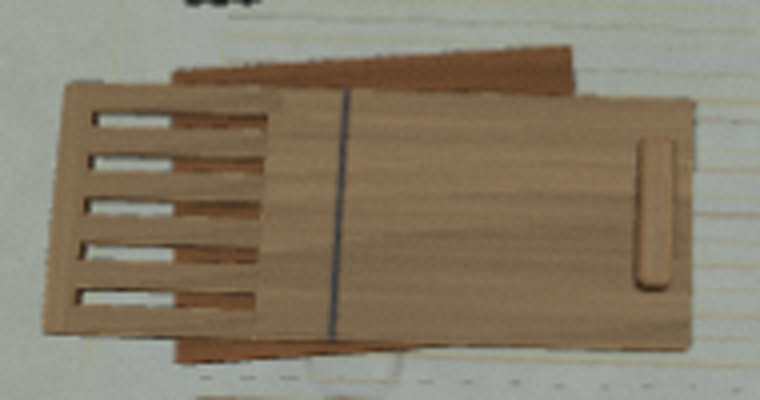

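View pics/sc.png

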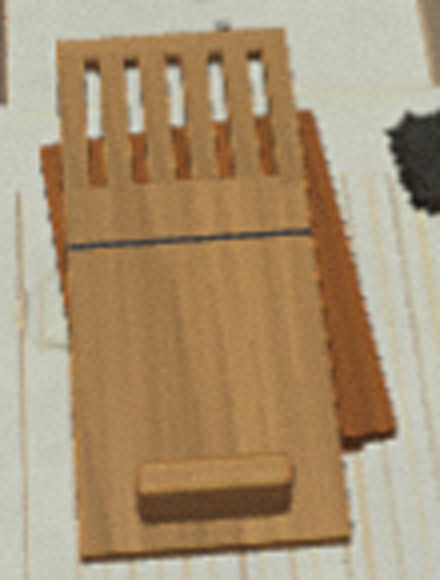

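Top crop, in full-image pixels:
- Board corners are about (111.5,161), (105.8,223), (267.5,227.5) and (268.5,164.8).
- Riser corners are about (138,158), (139,230.7) and (237.8,151.5).
- The line runs from (181.8,162.8) to (178,223).

The riser is yawed several degrees relative to the board.

Run:
```python
from h import *
T=lambda x,y,z:onz('top',(95+(x-1.5)/4,140+(y-1.5)/4),z)
S=lambda x,y,z:onz('side',(195+(x-1.5)/4,80+(y-1.5)/4),z)
ang=lambda a,b:np.degrees(np.arctan2((b-a)[1],(b-a)[0]))
for nm,F,pts in(('top',T,dict(bc=[(66,84),(43,328),(690,346),(694,99)],ln=[(347,91),(333,336)],r=[(172,72),(176,361),(571,46)],g=[(655,140),(654,283)])),
 ('side',S,dict(bc=[(284,28),(57,42),(80,555),(350,538)],ln=[(311,231),(69,245)],r=[(305,112),(41,149),(394,432)],g=[(292,461),(138,478)]))):
    for k,z in(('bc',.066),('ln',.066),('r',.05),('g',.111)):
        P=[F(*p,z) for p in pts[k]]; print(nm,k,[np.round(p[:2],4).tolist() for p in P],'ang',round(ang(P[1],P[0]),2), round(ang(P[0],P[2]),2) if len(P)>2 else '')
for n,boxes in(('top',dict(h=(295,210,340,248),t=(305,155,340,190),g=(350,188,385,216))),('side',dict(h=(195,245,238,275),t=(268,252,302,276),g=(240,305,272,330)))):
    im=np.load(n+'.npy') 
    for k,(a,b,c,d) in boxes.items():
        roi=im[b:d,a:c].astype(int); m=(roi.sum(2)<150) if k!='t' else None
        if m is None: continue
        cs,_=cv2.findContours(m.astype(np.uint8),cv2.RETR_EXTERNAL,cv2.CHAIN_APPROX_NONE); cc=max(cs,key=cv2.contourArea)
        e=cv2.fitEllipse(cc); uv=(e[0][0]+a,e[0][1]+b); print(n,k,uv,e[1],onz(n,uv,.086 if k=='h' else .11)[:2], onz(n,uv,.06)[:2])
s=robot.state();print(s['ee_pos'],s['eef_rot'],R.from_rotvec(s['eef_rot']).as_matrix().round(2).tolist())
print(np.round(optics.camera_model('wrist')['tool_from_camera'],3))
a=cv2.resize(cv2.imread('pics/top0.png')[145:265,280:400],None,fx=4,fy=4);b=cv2.resize(cv2.imread('pics/side0.png')[230:350,180:300],None,fx=4,fy=4)
cv2.imwrite('pics/j.png',cv2.resize(np.hstack([a,b]),(800,400)))
```

```text
top bc [[0.6004, 0.3325], [0.4458, 0.3316], [0.4473, -0.0657], [0.6037, -0.0652]] ang 0.32 -111.03
top ln [[0.6014, 0.154], [0.4469, 0.1529]] ang 0.4 
top r [[0.6147, 0.2707], [0.4295, 0.2526], [0.6406, 0.0142]] ang 5.59 -84.23
top g [[0.5657, -0.0392], [0.4799, -0.0407]] ang 0.97 
side bc [[0.603, 0.3299], [0.4448, 0.3297], [0.4448, -0.068], [0.6023, -0.0693]] ang 0.08 -111.68
side ln [[0.6029, 0.1533], [0.447, 0.1545]] ang -0.45 
side r [[0.6116, 0.2662], [0.4303, 0.2482], [0.6395, 0.0091]] ang 5.67 -83.79
side g [[0.5696, -0.0404], [0.4815, -0.0446]] ang 2.7 
top h (316.90452003479004, 229.96796417236328) (24.88827896118164, 26.162431716918945) [ 0.4397373  -0.18479036] [ 0.44167599 -0.19039135]
top g (366.8648796081543, 201.92255401611328) (15.366800308227539, 30.678115844726562) [ 0.50808282 -0.30131717] [ 0.51615194 -0.31962047]
side h (226.00844383239746, 267.8544158935547) (4.786520481109619, 13.047807693481445) [ 0.46481178 -0.19915159] [ 0.46425506 -0.18931704]
side g (254.92071914672852, 321.14269828796387) (18.755491256713867, 19.595232009887695) [ 0.51624504 -0.3257996 ] [ 0.51793183 -0.31325371]
[0.21124101 0.50729679 0.23056631] [-6.15980555e-01 -3.07994301e+00  2.37504185e-03] [[-0.92, 0.38, -0.0], [0.38, 0.92, -0.0], [0.0, -0.0, -1.0]]
[[-0.001 -0.947 -0.322  0.083]
 [ 1.    -0.001 -0.001 -0.001]
 [ 0.001 -0.322  0.947 -0.14 ]
 [ 0.     0.     0.     1.   ]]
```

View pics/j.png

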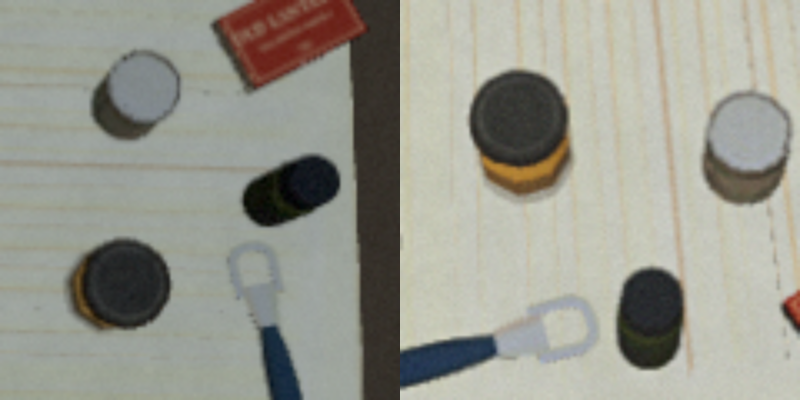

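The jar lid centre is at about (317.5,230) in the top view and (215.7,265) in the side view. The bystanders are clear of a grasp that closes along y. First I'll square the tool and travel toward the jar.

Request:
{"method": "step_arm", "body": {
  "commands": [
    [0,0,-22.4,-130,-152,0,1],
    [0,0,-22.4,-130,-152,0,1],
    [0,0,-22.4,-130,-152,0,1],
    [0,0,-22.4,-130,-152,0,1],
    [0,0,-22.4,-130,-152,0,1]
  ],
  "force": 40
}}

```text
t: 0.52
ee_pos: [0.2727, 0.3157, 0.2309]
eef_rot: [0.0, -3.141, 0.001]
wrist_force: [1.2, -0.8, 0.4]
grip_width: 0.0857
grip_force: 0.0
```

Run:
```python
from h import *
a=onz('top',(317.5,229.9),.086);b=onz('side',(215.7,265.1),.086);print(a,b)
print(onz('top',(323.3,171),.072),onz('side',(180+348/3.333,230+132/3.333),.072))
s=robot.state();print(s['t'],s['ee_pos'],R.from_rotvec(s['eef_rot']).as_matrix().round(3).tolist())
```

```text
[ 0.43993834 -0.18624332  0.086     ] [ 0.44294537 -0.19117401  0.086     ]
[ 0.58996505 -0.20495257  0.072     ] [ 0.5912675  -0.20799787  0.072     ]
0.5167 [0.27274911 0.31572642 0.23086496] [[-1.0, -0.0, -0.0], [-0.0, 1.0, -0.001], [0.0, -0.001, -1.0]]
```

Request:
{"method": "step_arm", "body": {
  "commands": [
    [0,0,0,-68,-195,0,1],
    [0,0,0,-68,-195,0,1],
    [0,0,0,-68,-195,0,1],
    [0,0,0,-68,-195,0,1],
    [0,0,0,-68,-195,0,1]
  ]
}}

```text
t: 0.93
ee_pos: [0.3401, 0.1202, 0.2313]
eef_rot: [0.006, 3.141, -0.0]
wrist_force: [0.3, 0.1, 0.8]
grip_width: 0.085
grip_force: 0.0
```

Request:
{"method": "step_arm", "body": {
  "commands": [
    [0,0,0,-68,-195,40,1],
    [0,0,0,-68,-195,40,1],
    [0,0,0,-68,-195,40,1],
    [0,0,0,-68,-195,40,1],
    [0,0,0,-68,-195,40,1]
  ]
}}

```text
t: 1.35
ee_pos: [0.4068, -0.0733, 0.1912]
eef_rot: [0.007, 3.141, 0.0]
wrist_force: [1.4, 0.5, -0.1]
grip_width: 0.0847
grip_force: 0.0
```

Request:
{"method": "step_arm", "body": {
  "commands": [
    [0,0,0,-33,-114,40,1],
    [0,0,0,-33,-114,40,1],
    [0,0,0,-33,-114,40,1],
    [0,0,0,-33,-114,40,1],
    [0,0,0,-33,-114,40,1]
  ]
}}

```text
t: 1.77
ee_pos: [0.4389, -0.1867, 0.1502]
eef_rot: [-0.012, -3.139, -0.003]
wrist_force: [0.9, -0.3, -0.2]
grip_width: 0.0853
grip_force: 0.0
```

Run:
```python
from h import *
s=robot.state();im=save('wrist','w1');print(s['t'],s['ee_pos'],s['eef_rot'])
```

```text
1.7667 [ 0.43887717 -0.1867478   0.15018973] [-0.01168149 -3.13889383 -0.00317297]
```

View pics/w1.png

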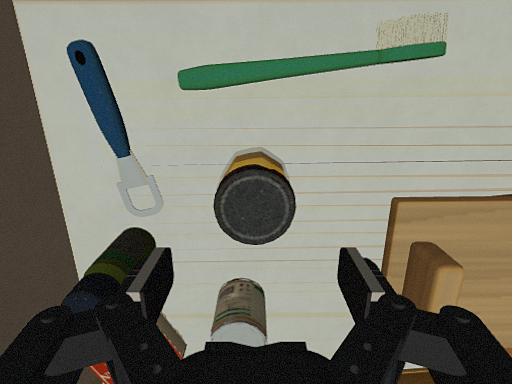

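The wrist view shows the jar lid centred at about (255,203), midway between the fingers. The tin (240,310), the green jar and the board end are all clear of them.

Run:
```python
from h import *
s=robot.state();print(onz('wrist',(255,203.5),.086,s),onz('wrist',(214,203.5),.086,s),onz('wrist',(295,203.5),.086,s))
```

```text
[ 0.43499574 -0.18616812  0.086     ] [ 0.4347651  -0.21728264  0.086     ] [ 0.43521732 -0.15580303  0.086     ]
```

Request:
{"method": "step_arm", "body": {
  "commands": [
    [0,0,0,0,0,30,1],
    [0,0,0,0,0,60,1],
    [0,0,0,0,0,90,1],
    [0,0,0,0,0,110,1],
    [0,0,0,0,0,123,1]
  ]
}}

```text
t: 2.23
ee_pos: [0.4381, -0.1826, 0.0273]
eef_rot: [-0.003, -3.139, -0.003]
wrist_force: [-0.8, 0.7, 0.3]
grip_width: 0.0855
grip_force: 0.0
```

Request:
{"method": "step_arm", "body": {
  "commands": [
    [0,0,0,0,0,0,0.5],
    [0,0,0,0,0,0,0.5],
    [0,0,0,0,0,0,0.5],
    [0,0,0,0,0,0,0.5],
    [0,0,0,0,0,0,0.5]
  ],
  "force": 40
}}

```text
t: 2.65
ee_pos: [0.4398, -0.1849, 0.0297]
eef_rot: [0.005, 3.14, -0.001]
wrist_force: [-0.8, 1.0, 2.2]
grip_width: 0.0655
grip_force: 41.0
```

Request:
{"method": "step_arm", "body": {
  "commands": [
    [0,0,0,0,0,-15,0.5],
    [0,0,0,0,0,-45,0.5],
    [0,0,0,0,0,-80,0.5],
    [0,0,0,0,0,-120,0.5],
    [0,0,0,0,0,-150,0.5]
  ]
}}

```text
t: 3.07
ee_pos: [0.4397, -0.1853, 0.1819]
eef_rot: [0.006, 3.14, -0.002]
wrist_force: [0.6, -0.1, -3.5]
grip_width: 0.0651
grip_force: 40.6
```

Request:
{"method": "step_arm", "body": {
  "commands": [
    [0,0,0,-4,15,0,0.5],
    [0,0,0,-10,45,0,0.5],
    [0,0,0,-17,80,0,0.5],
    [0,0,0,-24,115,0,0.5],
    [0,0,0,-30,150,0,0.5]
  ]
}}

```text
t: 3.48
ee_pos: [0.4699, -0.034, 0.1792]
eef_rot: [0.008, 3.141, -0.0]
wrist_force: [2.0, 0.0, -3.0]
grip_width: 0.065
grip_force: 40.5
```

Request:
{"method": "step_arm", "body": {
  "commands": [
    [0,0,0,-7,35,0,0.5],
    [0,0,0,-14,70,0,0.5],
    [0,0,0,-21,105,0,0.5],
    [0,0,0,-28,140,0,0.5],
    [0,0,0,-35,170,0,0.5]
  ]
}}

```text
t: 3.9
ee_pos: [0.5051, 0.1369, 0.179]
eef_rot: [0.005, 3.142, 0.001]
wrist_force: [-0.5, -0.3, -2.6]
grip_width: 0.0648
grip_force: 40.5
```

Request:
{"method": "step_arm", "body": {
  "commands": [
    [0,0,0,-6,30,0,0.5],
    [0,0,0,-11,60,0,0.5],
    [0,0,0,-15,85,0,0.5],
    [0,0,0,-18,105,0,0.5],
    [0,0,0,-19,116,0,0.5]
  ]
}}

```text
t: 4.32
ee_pos: [0.5248, 0.2528, 0.1787]
eef_rot: [-0.003, -3.141, -0.001]
wrist_force: [0.1, -0.2, -2.4]
grip_width: 0.0654
grip_force: 40.5
```

Request:
{"method": "step_arm", "body": {
  "commands": [
    [0,0,0,0,0,10,0.5],
    [0,0,0,0,0,25,0.5],
    [0,0,0,0,0,45,0.5],
    [0,0,0,0,0,60,0.5],
    [0,0,0,0,0,65,0.5]
  ]
}}

```text
t: 4.73
ee_pos: [0.5229, 0.2485, 0.1106]
eef_rot: [-0.007, -3.136, 0.003]
wrist_force: [-0.9, 0.7, -3.4]
grip_width: 0.0653
grip_force: 40.5
```

Run:
```python
from h import *
save('top','top2');save('side','side2')
a=cv2.imread('pics/top2.png')[110:270,60:300];b=cv2.imread('pics/side2.png')[60:220,150:390]
cv2.imwrite('pics/p2.png',cv2.resize(np.vstack([a,b]),(780,1040))[:, :] if 0 else cv2.resize(np.hstack([a,b]),(800,267)))
s=robot.state();print(s['t'],s['ee_pos'],s['grip_width'])
```

```text
4.8333 [0.52397599 0.249013   0.11229371] 0.06527566405279864
```

View pics/p2.png

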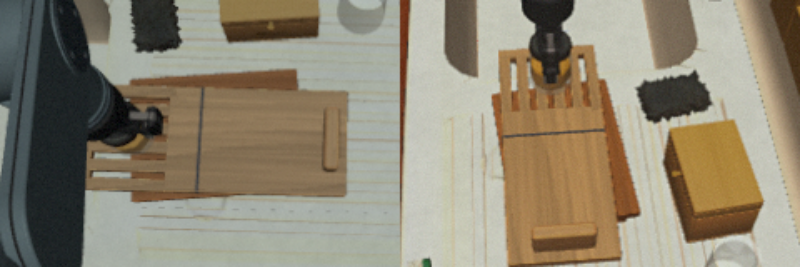

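The jar is held just above the slots, centred across the board. I'll lower it gently.

Request:
{"method": "step_arm", "body": {
  "commands": [
    [0,0,0,0,0,4,0.5],
    [0,0,0,0,0,8,0.5],
    [0,0,0,0,0,11,0.5],
    [0,0,0,0,0,13,0.5],
    [0,0,0,0,0,14,0.5]
  ]
}}

```text
t: 5.25
ee_pos: [0.5252, 0.2503, 0.0997]
eef_rot: [0.006, 3.141, -0.0]
wrist_force: [-0.5, -0.1, -3.2]
grip_width: 0.0653
grip_force: 40.5
```

Request:
{"method": "step_arm", "body": {
  "commands": [
    [0,0,0,0,0,1,0.5],
    [0,0,0,0,0,1,0.5],
    [0,0,0,0,0,2,0.5],
    [0,0,0,0,0,2,0.5]
  ]
}}

```text
t: 5.58
ee_pos: [0.5252, 0.2503, 0.0977]
eef_rot: [0.006, 3.142, 0.0]
wrist_force: [-0.1, -1.1, -3.2]
grip_width: 0.0652
grip_force: 40.5
```

Request:
{"method": "step_arm", "body": {
  "commands": [
    [0,0,0,0,0,1,0.5],
    [0,0,0,0,0,2,0.5],
    [0,0,0,0,0,2,0.5]
  ]
}}

```text
t: 5.83
ee_pos: [0.5251, 0.2503, 0.0957]
eef_rot: [-0.006, -3.142, -0.0]
wrist_force: [0.1, -0.6, -2.7]
grip_width: 0.0648
grip_force: 41.0
```

Request:
{"method": "step_arm", "body": {
  "commands": [
    [0,0,0,0,0,0.5,0.5],
    [0,0,0,0,0,1,0.5],
    [0,0,0,0,0,1,0.5]
  ]
}}

```text
t: 6.08
ee_pos: [0.5252, 0.2503, 0.0956]
eef_rot: [0.006, 3.141, 0.0]
wrist_force: [-3.3, -1.3, 4.3]
grip_width: 0.0648
grip_force: 41.8
```

Contact with the board made. Releasing.

Request:
{"method": "step_arm", "body": {
  "commands": [
    [0,0,0,0,0,0,0.8],
    [0,0,0,0,0,0,0.9],
    [0,0,0,0,0,0,1],
    [0,0,0,0,0,0,1],
    [0,0,0,0,0,0,1]
  ],
  "force": 20
}}

```text
t: 6.5
ee_pos: [0.5253, 0.2504, 0.0947]
eef_rot: [0.006, 3.141, 0.0]
wrist_force: [-0.3, 0.5, -0.6]
grip_width: 0.0854
grip_force: 0.0
```

Request:
{"method": "step_arm", "body": {
  "commands": [
    [0,0,0,0,0,-15,1],
    [0,0,0,0,0,-45,1],
    [0,0,0,0,0,-80,1],
    [0,0,0,0,0,-110,1],
    [0,0,0,0,0,-120,1]
  ]
}}

```text
t: 6.92
ee_pos: [0.5274, 0.251, 0.2199]
eef_rot: [0.006, 3.134, 0.003]
wrist_force: [1.0, 0.2, 1.0]
grip_width: 0.085
grip_force: 0.0
```

Request:
{"method": "step_arm", "body": {
  "commands": [
    [0,0,0,0,-40,0,1],
    [0,0,0,0,-80,0,1],
    [0,0,0,0,-120,0,1],
    [0,0,0,0,-160,0,1],
    [0,0,0,0,-190,0,1]
  ]
}}

```text
t: 7.33
ee_pos: [0.5239, 0.0577, 0.2143]
eef_rot: [-0.007, -3.141, 0.001]
wrist_force: [0.5, -0.4, 0.6]
grip_width: 0.0854
grip_force: 0.0
```

Run:
```python
from h import *
save('top','top3');save('side','side3');save('wrist','w3')
a=cv2.imread('pics/top3.png')[135:245,90:290];b=cv2.imread('pics/side3.png')[70:180,150:350]
cv2.imwrite('pics/p3.png',cv2.resize(np.vstack([a,b]),(545,600)))
s=robot.state();print(s['t'],s['ee_pos'],s['eef_rot'])
```

```text
7.4833 [0.52438152 0.05824747 0.21428935] [-1.26507992e-02 -3.14104810e+00  1.05404255e-05]
```

View pics/p3.png

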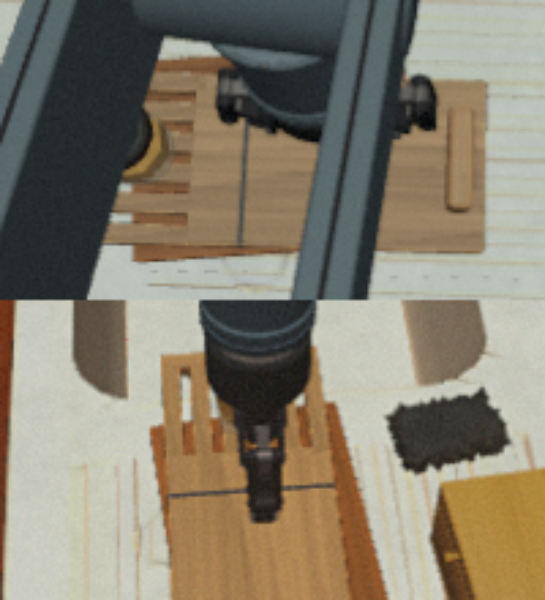

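The jar stands on the slots, released. Next I'll move over the grip bar at about (0.5245, -0.042).

Request:
{"method": "step_arm", "body": {
  "commands": [
    [0,0,0,0,-40,0,1],
    [0,0,0,0,-75,10,1],
    [0,0,0,0,-100,30,1],
    [0,0,0,0,-100,50,1],
    [0,0,0,0,-100,60,1]
  ]
}}

```text
t: 7.9
ee_pos: [0.523, -0.0394, 0.1523]
eef_rot: [-0.008, -3.138, -0.002]
wrist_force: [-0.3, 1.1, -0.2]
grip_width: 0.0857
grip_force: 0.0
```

Run:
```python
from h import *
s=robot.state();im=save('wrist','w4');print(s['t'],s['ee_pos'],s['eef_rot']);save('top','top4')
```

```text
7.9 [ 0.52297336 -0.0394412   0.15225068] [-8.37457114e-03 -3.13845679e+00 -2.26292796e-03]
```

View pics/w4.png

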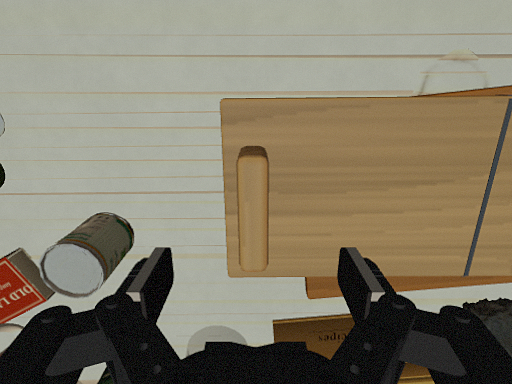

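The grip bar is at about cols 239–268, rows 150–270, midway between the fingers. Descending and pinching.

Request:
{"method": "step_arm", "body": {
  "commands": [
    [0,0,0,0,0,20,1],
    [0,0,0,0,0,45,1],
    [0,0,0,0,0,65,1],
    [0,0,0,0,0,75,1],
    [0,0,0,0,0,78,1]
  ]
}}

```text
t: 8.42
ee_pos: [0.5235, -0.0382, 0.0757]
eef_rot: [-0.003, -3.139, -0.001]
wrist_force: [-0.1, -0.0, -0.2]
grip_width: 0.0854
grip_force: 0.0
```

Request:
{"method": "step_arm", "body": {
  "commands": [
    [0,0,0,0,0,0,0.6],
    [0,0,0,0,0,0,0.4],
    [0,0,0,0,0,0,0.3],
    [0,0,0,0,0,0,0.2],
    [0,0,0,0,0,0,0.1]
  ],
  "force": 20
}}

```text
t: 8.83
ee_pos: [0.5247, -0.0399, 0.0777]
eef_rot: [0.006, 3.14, -0.001]
wrist_force: [-0.3, -0.8, 0.8]
grip_width: 0.0253
grip_force: 0.0
```

Request:
{"method": "step_arm", "body": {
  "commands": [
    [0,0,0,0,0,0,0],
    [0,0,0,0,0,0,0],
    [0,0,0,0,0,0,0],
    [0,0,0,0,0,0,0]
  ],
  "force": 60
}}

```text
t: 9.17
ee_pos: [0.5248, -0.0403, 0.0778]
eef_rot: [0.005, 3.14, -0.002]
wrist_force: [-1.4, -2.0, 6.2]
grip_width: 0.0212
grip_force: 59.8
```

Run:
```python
from h import *
s=robot.state();im=save('wrist','w5');print(s['t'],s['ee_pos'],s['eef_rot'],s['wrist_force'],s['moment'])
```

```text
9.1667 [ 0.52475527 -0.04031782  0.07783152] [ 5.29485094e-03  3.13967786e+00 -1.91272681e-03] [-1.36532256 -2.00541955  6.19526481] [-0.25269206  0.19870278  0.27923277]
```

Request:
{"method": "step_arm", "body": {
  "commands": [
    [0,0,0,0,1,0,0],
    [0,0,-0.3,-0.5,4,0,0],
    [0,0,-0.6,-1,8,0,0],
    [0,0,-0.9,-2,12,0,0],
    [0,0,-1.2,-3,16,0,0]
  ],
  "force": 100
}}

```text
t: 9.63
ee_pos: [0.5284, -0.0258, 0.0779]
eef_rot: [-0.027, 3.139, -0.005]
wrist_force: [0.4, -8.7, 4.5]
grip_width: 0.0206
grip_force: 97.7
```

Request:
{"method": "step_arm", "body": {
  "commands": [
    [0,0,-0.3,-0.5,4,0,0],
    [0,0,-0.6,-1,8,0,0],
    [0,0,-0.9,-2,12,0,0],
    [0,0,-1.2,-3,16,0,0],
    [0,0,-1.5,-3.5,20,0,0]
  ]
}}

```text
t: 10.05
ee_pos: [0.5319, -0.0057, 0.0779]
eef_rot: [-0.067, 3.138, -0.005]
wrist_force: [0.6, -8.2, 4.7]
grip_width: 0.0205
grip_force: 97.6
```

Run:
```python
from h import *
s=robot.state();print(s['t'],s['ee_pos'],R.from_rotvec(s['eef_rot']).as_matrix().round(3).tolist(),s['wrist_force'],s['moment'])
save('side','side6');save('top','top6');save('wrist','w6')
a=cv2.resize(cv2.imread('pics/side6.png')[60:230,180:310],None,fx=3,fy=3);b=cv2.resize(cv2.imread('pics/w6.png'),(400,300))
o=np.zeros((510,790,3),np.uint8);o[:,:390]=a;o[:300,390:]=b;cv2.imwrite('pics/p6.png',o)
```

```text
10.05 [ 0.5318735  -0.00568345  0.07794474] [[-0.999, -0.043, 0.003], [-0.043, 0.999, -0.003], [-0.003, -0.003, -1.0]] [ 0.64240478 -8.24225246  4.69205089] [-0.91521882 -0.02219462 -0.09058853]
```

View pics/p6.png

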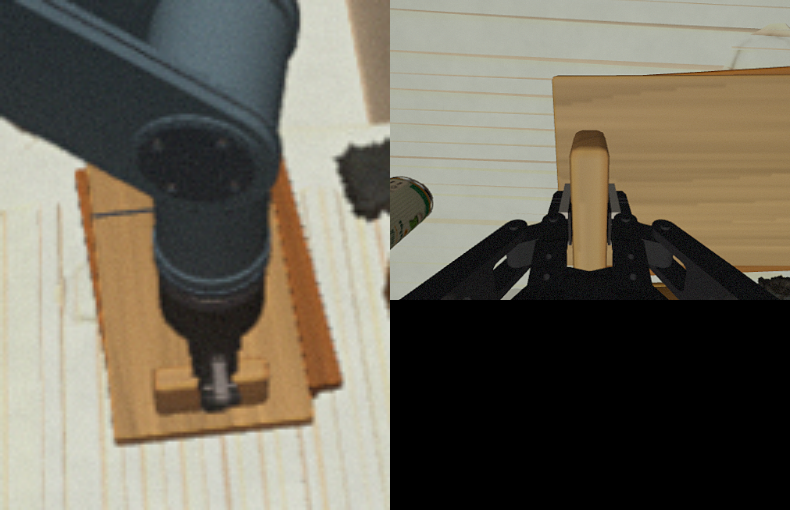

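The board is following the fingers, with the jar end still on the riser and the line approaching the edge. That was the last picture I can view, so from here I'll measure numerically.

Request:
{"method": "step_arm", "body": {
  "commands": [
    [0,0,-0.2,-0.7,4,0,0],
    [0,0,-0.4,-1.4,8,0,0],
    [0,0,-0.6,-2,12,0,0],
    [0,0,-0.8,-2.7,16,0,0],
    [0,0,-1,-3.4,20,0,0]
  ]
}}

```text
t: 10.62
ee_pos: [0.5342, 0.0145, 0.078]
eef_rot: [-0.095, 3.137, -0.005]
wrist_force: [1.0, -8.7, 5.9]
grip_width: 0.0205
grip_force: 98.1
```

Request:
{"method": "step_arm", "body": {
  "commands": [
    [0,0,-0.2,-0.7,4,0,0],
    [0,0,-0.4,-1.4,8,0,0],
    [0,0,-0.6,-2,12,0,0],
    [0,0,-0.8,-2.7,16,0,0],
    [0,0,-1,-3.4,20,0,0]
  ]
}}

```text
t: 11.03
ee_pos: [0.5364, 0.0347, 0.078]
eef_rot: [-0.123, 3.136, -0.005]
wrist_force: [1.0, -10.1, 6.5]
grip_width: 0.0206
grip_force: 98.1
```

Run:
```python
from h import *
s=robot.state();M=R.from_rotvec(s['eef_rot']).as_matrix();print(s['t'],s['ee_pos'],'yaw',np.degrees(np.arctan2(-M[0,1],M[1,1])),s['wrist_force'],s['moment'])
yaw=np.arctan2(-M[0,1],M[1,1]);g=np.array(s['ee_pos'][:2]);u=np.array([-np.sin(yaw),np.cos(yaw)]);v=np.array([u[1],-u[0]])
L=g+.195*u;print('line pred',L)
# predicted pixels of line left end, board bottom corners vs. image (side)
im=save('side','side7');tp=save('top','top7')
for n,I in(('side',im),('top',tp)):
    hsv=cv2.cvtColor(I,cv2.COLOR_RGB2HSV);gr=cv2.cvtColor(I,cv2.COLOR_RGB2GRAY).astype(int)
    for nm,P,z in(('lineL',L-.08*v,.066),('lineR',L+.08*v,.066),('cornL',g-.025*u-.08*v,.066),('cornR',g-.025*u+.08*v,.066)):
        print(n,nm,proj(n,np.r_[P,z]).round(1))
    for k in(-.072,-.065,-.058,-.05,.05,.058,.065,.072):  # scan along u for line dark dip
        t=np.arange(-.03,.03,.001);vals=[]
        for d in t:
            x,y=proj(n,np.r_[L+k*v+d*u,.066]);vals.append(cv2.getRectSubPix(gr.astype(np.uint8),(1,1),(x,y))[0,0])
        vals=np.array(vals,int);print(n,k,'min',vals.min(),'at',t[vals.argmin()].round(3),'med',np.median(vals))
```

```text
11.0333 [0.53639815 0.03465249 0.07796262] yaw 4.478112843299397 [  1.04525415 -10.13284455   6.49032863] [-1.02655343  0.10157974  0.05748762]
line pred [0.52117289 0.2290572 ]
side lineL [208.9 120.2]
side lineR [268.4 112.8]
side cornL [219.1 191.4]
side cornR [284.6 182.5]
side -0.072 min 86 at -0.001 med 135.0
side -0.065 min 88 at -0.002 med 133.0
side -0.058 min 86 at 0.0 med 134.0
side -0.05 min 83 at -0.001 med 137.0
side 0.05 min 36 at 0.028 med 46.0
side 0.058 min 33 at 0.027 med 44.0
side 0.065 min 38 at 0.027 med 44.0
side 0.072 min 37 at -0.03 med 43.0
top lineL [149.2 224.9]
top lineR [149.2 161.6]
top cornL [239.1 220.7]
top cornR [236.3 157.8]
top -0.072 min 38 at 0.02 med 84.0
top -0.065 min 37 at 0.018 med 85.0
top -0.058 min 41 at 0.016 med 87.0
top -0.05 min 51 at 0.015 med 85.0
top 0.05 min 33 at -0.007 med 86.0
top 0.058 min 42 at -0.012 med 86.0
top 0.065 min 42 at -0.014 med 87.0
top 0.072 min 37 at -0.017 med 87.5
```

Run:
```python
from h import *
a=np.radians(5.7);v=np.array([np.cos(a),np.sin(a)]);u=np.array([-v[1],v[0]]);E=np.array([.5215,.2595])
for n in('top','side'):
    I=np.load(n+'.npy').astype(np.float32)
    f=cv2.GaussianBlur(I[:,:,2]-0.0*I[:,:,0],(0,0),.5) # blue: wood dark, worktop bright
    t=np.arange(-.02,.0201,.0005)
    for k in(-.09,-.087,-.084,-.064,-.036,-.01,-.008,.018,.046,.072,.085,.088,.091):
        val=np.array([cv2.getRectSubPix(f,(1,1),tuple(map(float,proj(n,np.r_[E+k*v+d*u,.05]))))[0,0] for d in t])
        lo,hi=val[:15].mean(),val[-15:].mean()
        if hi-lo>35:
            j=np.where((val[:-1]<(lo+hi)/2)&(val[1:]>=(lo+hi)/2))[0]; print(n,k,int(lo),int(hi),t[j])
I=cv2.cvtColor(cv2.imread('pics/side7.png'),cv2.COLOR_BGR2GRAY).astype(np.float32)
# riser edge in the current side picture, left & right of board; rear board edge yaw
B=cv2.imread('pics/side7.png')[:,:,0].astype(np.float32)
for k in(-.092,-.09,-.088,-.086,.086,.089,.092):
    val=np.array([cv2.getRectSubPix(B,(1,1),tuple(map(float,proj('side',np.r_[E+k*v+d*u,.05]))))[0,0] for d in t]);print('now',k,val[::8].astype(int))
s=robot.state();g=np.array(s['ee_pos'][:2]);a=np.radians(4.478);v=np.array([np.cos(a),np.sin(a)]);u=np.array([-v[1],v[0]])
for k in np.arange(-.075,.08,.015):
    t=np.arange(-.02,.02,.0005);val=np.array([cv2.getRectSubPix(B,(1,1),tuple(map(float,proj('side',np.r_[g+k*v+(d-.025)*u,.066]))))[0,0] for d in t]);gr=np.abs(np.diff(cv2.GaussianBlur(val,(0,0),2).ravel()));print('rear',k.round(3),t[gr.argmax()].round(4),gr.max().round(1))
```

```text
top -0.09 47 156 [0.0025]
top -0.087 47 157 [0.0025]
top -0.084 44 157 [0.0025]
top 0.088 45 123 [0.0015]
top 0.091 49 151 [0.002]
side -0.09 47 185 [1.73472348e-17]
side -0.087 44 186 [1.73472348e-17]
side -0.084 45 187 [0.0005]
side 0.085 45 118 [-0.0015]
side 0.088 42 166 [-0.0005]Traceback (most recent call last):
  File "<stdin>", line 8, in <module>
  File "h.py", line 16, in proj
    m=optics.camera_model(name); f=192/np.tan(np.radians(m['vfov']/2))
ValueError: time passes only in moves, steps and waits
```

The side view puts the line within 1–2 mm of the kinematic prediction. The edge fits leave about 32 mm to slide and 1.2° to turn.

Request:
{"method": "step_arm", "body": {
  "commands": [
    [0,0,-0.1,-0.7,3,0,0],
    [0,0,-0.3,-1.4,7,0,0],
    [0,0,-0.4,-2.3,11,0,0],
    [0,0,-0.6,-3.3,15,0,0],
    [0,0,-0.8,-4,19,0,0]
  ]
}}

```text
t: 11.55
ee_pos: [0.5388, 0.0539, 0.0779]
eef_rot: [-0.145, 3.136, -0.005]
wrist_force: [0.8, -10.1, 6.4]
grip_width: 0.0208
grip_force: 98.2
```

Request:
{"method": "step_arm", "body": {
  "commands": [
    [0,0,-0.2,-0.9,4,0,0],
    [0,0,-0.3,-1.7,8,0,0],
    [0,0,-0.4,-2.4,11,0,0],
    [0,0,-0.4,-2.8,12.5,0,0],
    [0,0,-0.4,-2.8,13,0,0]
  ]
}}

```text
t: 11.97
ee_pos: [0.5403, 0.0672, 0.078]
eef_rot: [-0.156, 3.135, -0.005]
wrist_force: [0.1, -9.4, 6.9]
grip_width: 0.0208
grip_force: 98.3
```

```bash
cat > m.py <<'E'
from h import *
import functools
optics.camera_model; cm={n:optics.camera_model(n) for n in('top','side')}
class O: camera_model=staticmethod(lambda n:cm[n])
import h
s=robot.state();M=R.from_rotvec(s['eef_rot']).as_matrix();yaw=np.arctan2(-M[0,1],M[1,1]);g=np.array(s['ee_pos'][:2])
ims={n:optics.grab_frame(n) for n in cm};h.optics=O
print(s['t'],s['ee_pos'],'yaw',np.degrees(yaw),s['wrist_force'],s['moment'],s['grip_force'])
ax=lambda a:(np.array([np.cos(a),np.sin(a)]),np.array([-np.sin(a),np.cos(a)]))
v,u=ax(yaw);L=g+.195*u;print('line pred',L)
def scan(f,n,P,u,z,t): return np.array([cv2.getRectSubPix(f,(1,1),tuple(map(float,proj(n,np.r_[P+d*u,z]))))[0,0] for d in t])
t=np.arange(-.02,.0201,.0005)
for n in cm:
    B=np.ascontiguousarray(ims[n][:,:,2]).astype(np.float32);G=np.ascontiguousarray(ims[n][:,:,0]).astype(np.float32)
    for k in np.r_[-.076:.0761:.008]:
        w=scan(G,n,L+k*v,u,.066,t);
        if np.median(w)>90: print(n,'line',k.round(3),int(np.median(w)),int(w.min()),t[w.argmin()].round(4))
    vr,ur=ax(np.radians(5.7));E=np.array([.5215,.2595])
    for k in(-.091,-.089,-.087,-.085,.085,.087,.089,.091):
        w=scan(B,n,E+k*vr,ur,.05,t);lo,hi=w[:15].mean(),w[-15:].mean()
        if hi-lo>35: print(n,'edge',k,int(lo),int(hi),t[np.where((w[:-1]<(lo+hi)/2)&(w[1:]>=(lo+hi)/2))[0]])
    for k in np.r_[-.07:.071:.02]:
        w=cv2.GaussianBlur(scan(B,n,g-.025*u+k*v,u,.066,t),(0,0),2).ravel();d=np.abs(np.diff(w));print(n,'rear',k.round(3),t[d.argmax()].round(4),d.max().round(1))
for n in ims: cv2.imwrite('pics/%s_%d.png'%(n,s['t']*100),ims[n][:,:,::-1])
E
python3 m.py
```

```text
11.9667 [0.54027639 0.06721971 0.0779559 ] yaw 5.712596107447332 [ 0.11428691 -9.4042841   6.8568121 ] [-1.07797397  0.06326944  0.20076093] 98.27937483787537
line pred [0.52086638 0.26125129]
top edge 0.091 41 80 [-0.009  0.013]
top rear -0.07 0.0165 4.2
top rear -0.05 0.0125 4.6
top rear -0.03 0.007 4.4
top rear -0.01 0.003 5.0
top rear 0.01 0.014 5.2
top rear 0.03 0.0105 5.4
top rear 0.05 -0.0115 4.9
top rear 0.07 0.0005 4.9
side line -0.076 159 107 0.0005
side line -0.068 164 78 -0.001
side line -0.06 165 107 -0.002
side line -0.052 171 96 -0.0005
side line -0.044 160 99 -0.002
side line -0.036 160 100 0.0
side line -0.028 155 89 -0.001
side line -0.02 163 108 0.0005
side edge -0.091 51 193 [-0.0005]
side edge -0.089 44 194 [1.73472348e-17]
side edge -0.087 44 195 [1.73472348e-17]
side edge -0.085 44 193 [1.73472348e-17]
side edge 0.091 37 116 [-0.0025]
side rear -0.07 -0.002 4.1
side rear -0.05 -0.001 3.9
side rear -0.03 -0.0015 4.6
side rear -0.01 -0.002 4.5
side rear 0.01 -0.0025 4.6
side rear 0.03 0.0145 5.5
side rear 0.05 -0.001 5.1
side rear 0.07 -0.0015 6.4
```

The line is within 2 mm of the edge in both estimates, and the yaw matches. I'll settle briefly, then check the jar's amber in the pictures.

Request:
{"method": "step_arm", "body": {
  "commands": [
    [0,0,0,0,0,0,0],
    [0,0,0,0,0,0,0],
    [0,0,0,0,0,0,0],
    [0,0,0,0,0,0,0],
    [0,0,0,0,0,0,0]
  ]
}}

```text
t: 12.48
ee_pos: [0.5403, 0.0673, 0.0779]
eef_rot: [-0.156, 3.135, -0.004]
wrist_force: [-0.7, -8.0, 7.3]
grip_width: 0.0208
grip_force: 98.3
```

Run:
```python
from h import *
s=robot.state();print(s['t'],s['ee_pos'],s['wrist_force'],s['grip_force'])
g=np.array(s['ee_pos'][:2]);a=np.radians(5.71);u=np.array([-np.sin(a),np.cos(a)]);J=g+(.31-.016)*u;print('jar exp',J)
for n in('top','side'):
    im=optics.grab_frame(n);hsv=cv2.cvtColor(im,cv2.COLOR_RGB2HSV)
    m=cv2.inRange(hsv,(12,170,90),(28,255,255))
    p=[proj(n,np.r_[J,z]).round(1) for z in(.066,.152)];print(n,p)
    c=((p[0]+p[1])/2).astype(int);x0,y0=max(c[0]-40,0),max(c[1]-40,0);w=m[y0:c[1]+40,x0:c[0]+40];ys,xs=np.nonzero(w)
    if len(xs): print(' amber',len(xs),xs.min()+x0,xs.max()+x0,ys.min()+y0,ys.max()+y0,xs.mean()+x0,ys.mean()+y0)
    dk=(im[y0:c[1]+40:4,x0:c[0]+40:4].astype(int).sum(2)//3);print('\n'.join(' '.join('%3d'%q for q in r) for r in dk) if n=='top' else '')
```

```text
12.4833 [0.54028093 0.06726215 0.077933  ] [-0.68039847 -8.02325061  7.253521  ] 98.29450607299805
jar exp [0.51102987 0.35980338]
top [array([ 96.8, 195.1]), array([ 81.3, 188.7])]
179 180 179 182 179 178 179 182 180 178 179 177 177 182 181 181 179 179 179 179
176 177 183 180 180 178 181 182 182 179 183 178 180 177 177 181 183 181 180 181
177 176 178 179 181 181 180 179 179 181 183 180 177 180 178 179 181 182 182 179
178 176 177 181 181 181 181 182 179 179 177 176 179 177 175 178 168 168 162 139
175 180 182 181 181 148 135 128 117 120 113 115 114 116 113 111 107 107 120  86
173 175 178 180 164 117 118 116 117 115 108 114 111  99  93 101  81 116 113  86
175 175 177 178 166 118  74 110  44  39 103 180 167 160 161 154 138 110  85  79
174 180 180 178 165 119  55  54  43  47  49  36 106 115 110 110 113 113  86  39
176 176 181 177 160 117  56  45  42  42  42  55  33  89  83 112 145  84  84  83
176 166 177 180 130  78  44  41  44  44  44  50  23 105  60 114 117  85  39  86
175 162 176 179 159  77  49  45  44  44  43  56  35 111  65  99  84  88  72  86
180 180 180 176 157 121  60  38  38  37  51  28  89 105  70 131  85  53  83  84
179 178 180 176 157 126  60  44  58  46  27  66 112  67  78  84  88  45  82  56
179 175 175 178 157 124 118 116 114 101 108  81  66  66 101  83  75  85  88  39
181 176 175 176 159 122  73  49  85 112 141 150 155 176 138  85  35  88  74  41
178 176 175 177 143 122  61 120 130 119 116 115 116 118  88  88  81  83  46  64
177 177 178 177 147 123 119 119 118 117 109 104 109  98  87  35  88  85  78  87
176 177 178 177 147 124  53 132 152 176 177 177 177  86  95  80  92  47  87  85
175 179 177 178 150 122 103 114 118 116 116 115 112  96  85  93  96  40  82  82
180 179 178 177 137 122 118 116 115 116 113 108 106  97  44 101  91  37  78  80
side [array([232. ,  80.7]), array([231.1,  58.4])]
```

The jar lid is at about (84,188) against an expected (81,189), so the jar is upright on the slots. Handing in.

```bash
python3 -c "
from cell import robot
print(robot.job_done())"
```

```text
the job is handed in; nothing more can be done
None
```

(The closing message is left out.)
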